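# Show the new tenant how a wash is started

### The job

Show the new tenant how a wash is started: first point at the cap of the detergent jug (the container with the carrying handle), then at the largest dial on the control box, each time bringing the fingertips two to five centimetres above its middle and staying there for two seconds without touching it. Then press the round button on the box fully in, so that it stays in, and move clear. Touch none of the dials nor the square button, do not touch or lift the jug, and leave the bottles and other small things on the counter where they are.

Things in the scene. Friction and masses are not known exactly. Their poses are not given: they have to be found in the camera images.
- jug: the detergent jug: a white round plastic body 76 mm across with a sloping shoulder, a grey cap 42 mm across, 190 mm tall in all; the only container with a carrying handle, a loop that sticks out to 70 mm from the axis on the jug's own +x side, 45 to 150 mm up. About 0.7 kg, loose. Origin under its centre on the counter; its z axis is up
- jug_cap (a point): centre of the top of the jug's cap, 190 mm above the counter; axes as the jug's
- console: the control box: white metal, 190 (x) by 260 (y) mm, 70 mm high with an aluminium top, fixed to the counter. Three dials stand in a row along its far side and two push buttons along its near side; which dial and which button is at which place varies. Origin under its centre; x points away from the robot when its yaw is 0
- big_dial: the largest dial: a round white plastic dial 56 mm across (64 mm with its grey trim ring) and 24 mm high on the control box; origin under its centre on the box top (world z 0.07); fixed, must not be touched. The next dial's centre is 80 mm away
- big_dial_top (a point): centre of the top of the largest dial, world z 0.094; z axis up
- small_dial_a: a small round dial, 34 mm across and 20 mm high, on the control box; origin under its centre on the box top (world z 0.07); fixed, must not be touched
- small_dial_b: a small round dial, 34 mm across and 20 mm high, on the control box; origin under its centre on the box top (world z 0.07); fixed, must not be touched
- start (a joint): travel of the round push button: 0 out, 0.008 m fully in, pushed straight down; it takes about 4 N plus a little with speed, has no spring and stays where it is left
- start_top (a point): centre of the top of the round push button: white plastic, 34 mm across, on a round grey base 44 mm across and 6 mm high on the control box; the top is at world z 0.090 when out, 0.082 when fully in (still 6 mm above its base)
- stop (a joint): travel of the square push button, 0 out to 0.008 m fully in; it must stay out
- stop_top (a point): centre of the top of the square push button, 30 mm wide, white, on a square base 40 mm wide, top at world z 0.090; 100 mm from the round button's centre; must not be touched
- bottle: bystander: a slim round white bottle, 60 mm across and 200 mm tall with a grey cap, no handle, loose; origin under its centre
- canister: bystander: a square white canister, 70 mm wide and 170 mm tall with a round grey cap like the jug's, no handle, loose; origin under its centre
- tub: bystander: a round white tub, 82 mm across and 100 mm tall with a flat grey lid, loose; origin under its centre
- cup: bystander: a clear plastic measuring cup, 56 mm across and 50 mm tall, loose; origin under its centre
- brush: bystander: a scrubbing brush with a wooden back, 150 by 45 mm and 36 mm high, lying bristles down, long along its x; origin under its centre, loose
- peg: bystander: a wooden clothes peg, 72 by 11 mm and 13 mm high, long along its x; origin under its centre, loose
- soap: bystander: a bar of pale soap, 55 by 85 mm and 28 mm high, loose; origin under its centre
- stop_base: the square push button with its square grey base, on the control box; origin under its centre on the box top (world z 0.07)
There are look-alikes about, which are no part of the job. What is shaped like the jug but green is not meant.

How it is judged:
By the outcome, as a careful person would: the job done as asked, in the order asked, and still so for the second after the job is handed in, with the robot touching nothing.
It also fails if it takes over 51 s, if anything falls off the work surface, if the arm or the gripper's body presses on something with over 40 N, if the wrist force passes 120 N, or if a joint passes its speed limit or range.

### The arm

A 6-joint arm with a two-finger parallel gripper is mounted at the origin on the work surface. World frame = base frame: x ahead of the robot, y to its left, z up, the work surface at z = 0. Lengths are in m, angles in degrees, forces in N, time in s.
With the tool pointing down it reaches from about 0.25 to 0.725 m from the base axis. Payload 9.7 kg.
Tool frame: the origin (TCP) lies between the finger pads, 19 mm behind the fingertips; this is the grasp point; z points along the fingers, y is the line along which they close (so a half turn about z gives the same grasp; the last joint's range is limited). The gripper opens to 85 mm and grips with 20 to 120 N. Pads are 22 mm wide; open, the fingers measure 114 mm over their backs; the gripper's body (76 mm by 85 mm) begins 54 mm behind the grasp point. The pads swing forward as they close: fully open they stand 13 mm farther back than shut.
Start: joints at [-76.547, 4.979, 10.078, 95.1, 0, 90], TCP at [0.128, -0.535, 0.25] pointing down, gripper open.
Joint ranges: [-179.16, 179.16], [-48.56, 103.87], [-65.8, 70.77], [-126.05, 130.52], [-82.76, 87.17], [-180, 180]. Speed limits (degrees/s): [127.2, 127.2, 147.25, 180, 180, 180].

### API

Orientations are given as [roll, pitch, yaw] about the fixed x, y, z axes, in that order (R = Rz(yaw) Ry(pitch) Rx(roll)).
In Python, from workcell import bot, viewer, finder gives the robot as it stands. The module is installed in compiled form; this text tells all that it offers.
- The arm moves only by the shell command python3 -m inch 'ROWS' [FORCE]. ROWS is JSON, a list that holds one entry, the list of rows, each a list of 7 numbers: the opening in per cent of the stroke, from 0 (shut) to 100 (fully open), then the shift along the tool's x, y, z in mm, then the turn, a rotation vector about the tool's x, y, z in degrees. In form: [[[grip, tx, ty, tz, ax, ay, az], ...]]. A call has 1 to 8 rows; each row shifts and turns the commanded pose from where the row before left it, along the tool's axes as they then stand; what a row does not reach is not made up. A row lasts 1/8 s, in which the tool goes at most 62.5 mm and 10.7 degrees, less where a joint would pass 70% of its speed; a pose out of reach is approached as far as the arm can. A call with a gripper value outside its range is refused whole. The fingers move at their own pace and stop on an object; FORCE is the grip in N (left out, the last holds). Time passes only in rows, so rows that do not move let the fingers close. It gives the time, the measured TCP pose, the force, the opening and the grip force at its end, in the units of the state.
- bot.get_obs(): the state, without advancing time (a new reading comes with each control period).
- viewer.camera(name): name is "side" or "top"; returns a dict with "pixels" (384x512x3 uint8, red, green, blue), "vfov" (degrees; the focal length in pixels is half the picture's height over the tangent of half this angle, whatever the lens; pixels are square), "cx", "cy" (the principal point, pixels), "R" (3x3) and "t" (3): a world point X has camera coordinates R X + t. Camera axes: x right, y down, z forward; pixel columns grow to the right and rows downward; lengths in m; the calibration is good to about 2 mm. A picture is of the moment at which its call begins. There is no depth.
- bot.job_done(): hands the job in; it is judged then, once.
Trained networks look in the newest picture that a camera, given by its name, has taken for a name from the list of things; names that differ only in an ending like _2 or _b are one class to them, and where a whole thing is asked for, a point or a joint stands for the part that bears it (a point fixed in the world has none). Each returns a list of dicts, best first, with "conf" (0 to 1); they miss things now and then, are a little off and sometimes report something else, mostly with a low value. They report only what shows in the picture. A call takes as long as a camera call. They do not tell look-alikes from the thing itself.
- finder.outline_of(camera, thing): "pixels" (384x512 bool, what is visible of it) and "extent" ([centre column, centre row, width, height] in pixels, round what is visible of it).
- finder.mark_of(camera, thing): "position" ([column, row] in pixels: a listed point, or the origin of a listed thing).
The state is a dict: "time": time; "q": joint angles; "qd": joint speeds; "joint_efforts": joint torques, N m; "ee_pos": TCP position; "tcp_rot": TCP orientation; "wrist_force": force on the tool from outside, world axes, zero at the start; "torque": the same for the moment, N m; "opening": finger opening in m; "grasp_force": force on a finger pad.
Only numpy, scipy, OpenCV 4.12 (cv2) and the standard library are available. Lean on these libraries where they do the work, as an engineer would, in place of code of your own. Each camera call takes 0.05 s, during which the arm holds its last target. There are 200 camera calls.

## Working session

There is one attempt and no reset: what is moved stays moved. The work goes in short steps, Python scripts to look and compute and a shell command to move; the robot and the scene stay as the last step left them, time stands still between calls to the robot, and variables do not carry over. Pictures are saved under pics/ and viewed, at most 10 in all, crops included, and the job is handed in when it is done.

```bash
mkdir -p pics
cat > h.py <<'E'
import numpy as np, cv2
from workcell import bot, viewer, finder
def ray(c,p):
    f=192/np.tan(np.radians(c["vfov"]/2)); R=np.array(c["R"]);t=np.array(c["t"])
    return -R.T@t, R.T@np.array([(p[0]-c["cx"])/f,(p[1]-c["cy"])/f,1])
def atz(c,p,z):
    o,d=ray(c,p); return o+d*(z-o[2])/d[2]
def proj(c,X):
    f=192/np.tan(np.radians(c["vfov"]/2)); x=np.array(c["R"])@X+np.array(c["t"]); return [f*x[0]/x[2]+c["cx"],f*x[1]/x[2]+c["cy"]]
E
python3 - <<'E'
from h import *
for n in("top","side"):
    c=viewer.camera(n); cv2.imwrite(f"pics/{n}0.png",c["pixels"][:,:,::-1])
    print(n,c["vfov"],ray(c,[c["cx"],c["cy"]]))
    for th,z in(("jug_cap",.19),("big_dial_top",.094),("start_top",.09),("stop_top",.09),("small_dial_a",.07),("console",0),("jug",0),("bottle",0),("canister",0),("tub",0),("cup",0)):
        for m in finder.mark_of(n,th): print(th,round(m["conf"],2),np.round(m["position"]),np.round(atz(c,m["position"],z),3))
print(bot.get_obs())
E
```

```text
top 55.15138294956517 (array([ 0.34622996, -0.02868983,  1.09471374]), array([ 0.191441  ,  0.01700091, -0.98135687]))
jug_cap 0.97 [324. 272.] [ 0.334 -0.178  0.19 ]
jug_cap 0.91 [ 91. 289.] [0.298 0.383 0.19 ]
jug_cap 0.78 [ 82. 160.] [0.621 0.432 0.19 ]
jug_cap 0.72 [191. 225.] [0.45  0.144 0.19 ]
jug_cap 0.68 [181. 218.] [0.468 0.171 0.19 ]
jug_cap 0.61 [198. 274.] [0.331 0.124 0.19 ]
jug_cap 0.38 [325. 181.] [ 0.56  -0.191  0.19 ]
big_dial_top 0.61 [323. 181.] [ 0.582 -0.203  0.094]
start_top 0.69 [343. 210.] [ 0.499 -0.256  0.09 ]
stop_top 0.62 [305. 208.] [ 0.507 -0.15   0.09 ]
stop_top 0.33 [163. 179.] [0.593 0.246 0.09 ]
small_dial_a 0.59 [299. 181.] [ 0.587 -0.138  0.07 ]
small_dial_a 0.49 [352. 181.] [ 0.587 -0.291  0.07 ]
console 0.61 [319. 201.] [ 0.543 -0.206  0.   ]
jug 0.93 [109. 179.] [0.616 0.439 0.   ]
jug 0.81 [208. 271.] [0.337 0.126 0.   ]
jug 0.79 [192. 226.] [0.47  0.179 0.   ]
jug 0.72 [313. 273.] [ 0.33  -0.178  0.   ]
jug 0.63 [122. 286.] [0.297 0.376 0.   ]
bottle 0.75 [137. 235.] [0.443 0.342 0.   ]
canister 0.83 [163. 177.] [0.62 0.27 0.  ]
canister 0.5 
[... 1203 characters left out ...]
80. 240.] [0.416 0.011 0.   ]
{'time': 1.2, 'q': array([-7.65476872e+01,  4.97843250e+00,  1.00787222e+01,  9.50983709e+01,
       -1.03242408e-04,  8.99996944e+01]), 'qd': array([-0.05819932,  0.00902154, -0.05895944, -0.00710566, -0.04856211,
       -0.01600759]), 'joint_efforts': array([ 2.04475368e-04, -5.20108652e+01,  4.64851356e+01,  2.10238039e-03,
       -7.82710686e-05,  3.20741663e-06]), 'ee_pos': array([ 0.12795094, -0.534917  ,  0.24999319]), 'tcp_rot': array([1.79998081e+02, 1.03252643e-04, 1.34526185e+01]), 'wrist_force': array([ 0.10456912,  0.92805321, -0.60707151]), 'torque': array([ 0.00168712, -0.01084826,  0.00280346]), 'grasp_force': 0.0, 'opening': 0.08560776988558831}
```

View pics/top0.png

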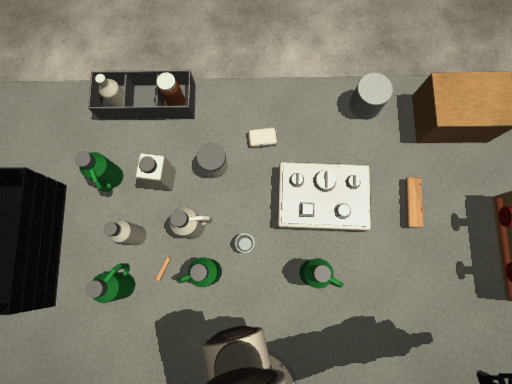

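View pics/side0.png

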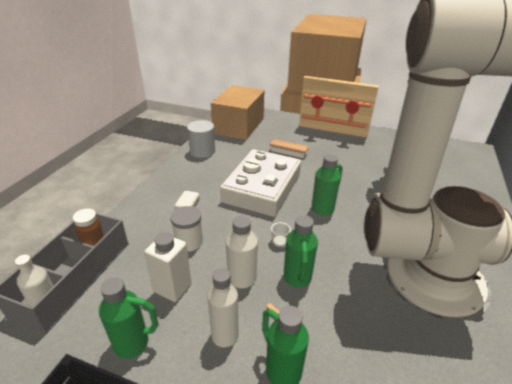

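The top view shows five jug-shaped things. Four are green, with caps at about (324,272), (198,274), (91,289) and (82,160). The white one with a handle has its cap at (182,218) and its loop at (203,220), so that is the jug. The other white containers have no handle: the canister at (150,163), bottle at (115,230) and tub at (211,160). On the box, the largest dial is the middle one at (325,181), the round button is at (343,211) and the square one at (307,210). I'll confirm with one enlarged crop.

Run:
```python
from h import *
c=viewer.camera("top"); im=c["pixels"][:,:,::-1].copy()
J=[.469,.173,.19]; D=[.583,-.205,.094]; S=[.499,-.256,.09]; Q=[.506,-.153,.09]
def crop(x,y,w,h,k):
    a=cv2.resize(im[y:y+h,x:x+w],None,fx=k,fy=k,interpolation=cv2.INTER_CUBIC)
    for P in(J,D,S,Q):
        u,v=proj(c,np.array(P)); u=int((u-x+.5)*k);v=int((v-y+.5)*k)
        cv2.drawMarker(a,(u,v),(0,0,255),0,12,1)
    return a
cv2.imwrite("pics/crop.png",np.hstack([crop(160,195,56,80,6),crop(275,158,100,80,4.5) if 0 else cv2.copyMakeBorder(crop(278,158,75,80,6),0,0,4,0,0)]))
g=cv2.cvtColor(im,6)
for n in("top","side"):
  if n=="side": c=viewer.camera(n)
  for th,z in(("start_top",.085),("stop_top",.08),("big_dial",.085),("console",.07)):
    for m in finder.outline_of(n,th)[:2]:
        e=m["extent"]; print(n,th,round(m["conf"],2),np.round(e,1),np.round(atz(c,e[:2],z),3))
```

```text
top stop_top 0.61 [306.1 209.6  10.5  12.4] [ 0.503 -0.155  0.08 ]
top big_dial 0.64 [325.4 180.4  21.7  27.1] [ 0.585 -0.211  0.085]
top console 0.69 [325.4 196.4  91.7  69.9] [ 0.542 -0.212  0.07 ]
side start_top 0.55 [279.5 164.7   7.3   9.5] [ 0.5   -0.247  0.085]
side stop_top 0.52 [269.8 177.8   8.8  11.8] [ 0.508 -0.168  0.08 ]
side big_dial 0.52 [251.9 168.1  20.6  16.2] [ 0.578 -0.194  0.085]
side console 0.81 [261.4 181.6  82.6  67.1] [ 0.53  -0.152  0.07 ]
```

View pics/crop.png

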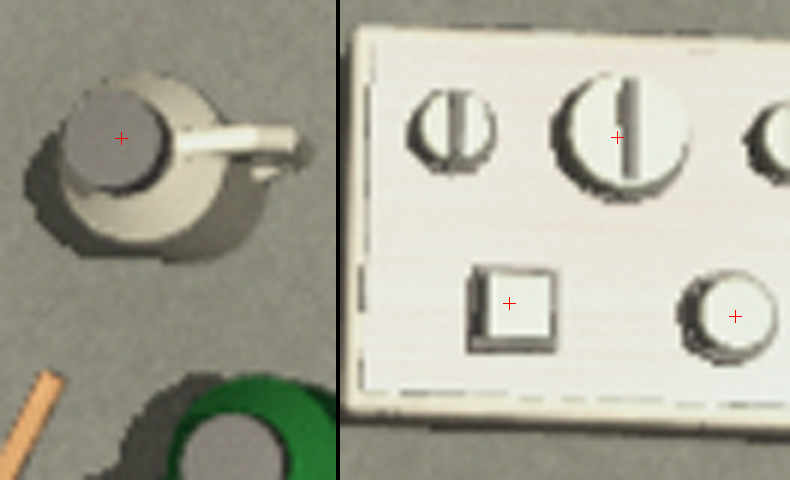

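```bash
python3 -m inch '[[[0,0,0,-6,0,0,-9.57],[0,0,0,-6,0,0,-9.57],[0,0,0,-6,0,0,-9.57],[0,0,0,-6,0,0,-9.57],[0,0,0,-6,0,0,-9.57],[0,0,0,-6,0,0,-9.57],[0,0,0,-6,0,0,-9.57],[0,0,0,-6,0,0,-9.57]]]' 20
```

```text
time: 2.7
ee_pos: [0.128, -0.5349, 0.2982]
tcp_rot: [180.0, -0.0, 90.3]
wrist_force: [-0.5, -0.5, 0.3]
opening: 0.0001
grasp_force: 0.0
```

The crop confirms the white jug with its loop handle; the cap centre is at crop (117,140), at world (0.468, 0.174). The big dial is the middle one at (0.587, -0.209), the round button is at (0.5005, -0.257), and the square one is 100 mm away. The sizes and spacings agree. I'll go to the cap.

```bash
python3 -m inch '[[[0,44,21,0,0,0,0],[0,44,21,0,0,0,0],[0,44,21,0,0,0,0],[0,44,21,0,0,0,0],[0,44,21,0,0,0,0],[0,44,21,0,0,0,0],[0,44,21,0,0,0,0],[0,44,21,0,0,0,0]]]'
python3 -m inch '[[[0,44,21,0,0,0,0],[0,44,21,0,0,0,0],[0,44,21,0,0,0,0],[0,44,21,0,0,0,0],[0,44,21,0,0,0,0],[0,44,21,0,0,0,0],[0,44,21,0,0,0,0],[0,44,21,0,0,0,0]]]'
```

```text
time: 3.7
ee_pos: [0.2962, -0.1814, 0.2982]
tcp_rot: [180.0, 0.0, 90.0]
wrist_force: [1.1, -0.2, 0.1]
opening: -0.0002
grasp_force: 0.0
time: 4.7
ee_pos: [0.4642, 0.1709, 0.2981]
tcp_rot: [180.0, -0.0, 90.0]
wrist_force: [1.1, -0.8, -0.2]
opening: 0.0001
grasp_force: 0.0
```

```bash
python3 -m inch '[[[0,1,1,13.5,0,0,0],[0,1,1,13.5,0,0,0],[0,1,1,13.5,0,0,0],[0,0.5,1,13.5,0,0,0],[0,0,0,0,0,0,0],[0,0,0,0,0,0,0]]]'
python3 - <<'E'
from h import *
a=[]
for n,r in(("side",(140,120,200,150)),("top",(100,140,200,150))):
    c=viewer.camera(n); x,y,w,h=r
    a.append(cv2.resize(c["pixels"][y:y+h,x:x+w,::-1],None,fx=2*.98,fy=2*.98,interpolation=2))
cv2.imwrite("pics/cap.png",np.hstack(a))
E
```

```text
time: 5.45
ee_pos: [0.4678, 0.1724, 0.2445]
tcp_rot: [180.0, -0.0, 90.0]
wrist_force: [0.1, 0.0, 0.4]
opening: 0.0
grasp_force: 0.0
```

View pics/cap.png

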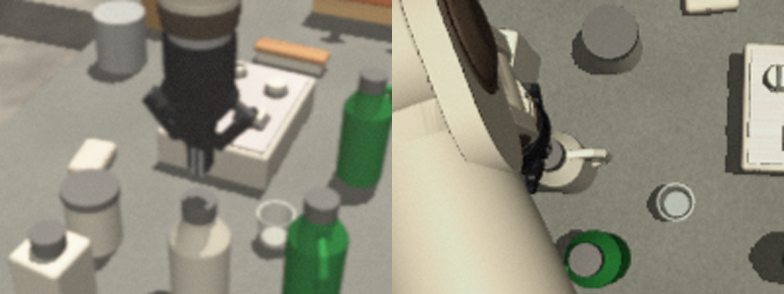

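The fingertips are at crop (197,172), centred above the jug's cap at (198,199), with a gap of roughly 35 mm. I'll hold for over 2 s.

```bash
for i in 1 2 3; do python3 -m inch '[[[0,0,0,0,0,0,0],[0,0,0,0,0,0,0],[0,0,0,0,0,0,0],[0,0,0,0,0,0,0],[0,0,0,0,0,0,0],[0,0,0,0,0,0,0],[0,0,0,0,0,0,0],[0,0,0,0,0,0,0]]]' | head -2; done
python3 -m inch '[[[0,0,0,-14,0,0,0],[0,0,0,-14,0,0,0],[0,0,0,-14,0,0,0],[0,0,0,-14,0,0,0],[0,-40,12.5,0,0,0,0],[0,-40,12.5,0,0,0,0],[0,-40,12.5,0,0,0,0],[0,-40,12.5,0,0,0,0]]]'
python3 -m inch '[[[0,-40,12.5,0,0,0,0],[0,-40,12.5,0,0,0,0],[0,-40,12.5,0,0,0,0],[0,-40,12.5,0,0,0,0],[0,-40,12.5,0,0,0,0],[0,-20,6,0,0,0,0],[0,0,0,0,0,0,0]]]'
```

```text
time: 6.55
ee_pos: [0.4678, 0.1727, 0.244]
time: 7.55
ee_pos: [0.4678, 0.1727, 0.244]
time: 8.55
ee_pos: [0.4678, 0.1727, 0.244]
time: 9.55
ee_pos: [0.5182, 0.0114, 0.3007]
tcp_rot: [180.0, -0.0, 90.0]
wrist_force: [0.4, 1.1, 0.2]
opening: -0.0
grasp_force: 0.0
time: 10.42
ee_pos: [0.5866, -0.2087, 0.2996]
tcp_rot: [-180.0, -0.0, 89.9]
wrist_force: [0.6, 0.0, 0.2]
opening: -0.0
grasp_force: 0.0
```

```bash
python3 -m inch '[[[0,0,0,20,0,0,0],[0,0,0,20,0,0,0],[0,0,0,20,0,0,0],[0,0,0,20,0,0,0],[0,0,0,10,0,0,0],[0,0,0,0,0,0,0]]]'
python3 - <<'E'
from h import *
c=viewer.camera("side")
cv2.imwrite("pics/dial.png",cv2.resize(c["pixels"][0:240,180:500,::-1],None,fx=2.4,fy=2.4,interpolation=2))
for X in([.587,-.209,.094],[.5866,-.2087,.191],[.5005,-.257,.09]): u,v=proj(c,np.array(X)); print((u-180)*2.4,v*2.4)
E
```

```text
time: 11.18
ee_pos: [0.5862, -0.2068, 0.2099]
tcp_rot: [-180.0, -0.0, 90.0]
wrist_force: [-0.7, 0.3, 0.9]
opening: 0.0002
grasp_force: 0.0
170.33486576719883 391.0047172232553
171.1510624418706 328.1100905029629
240.48776622485875 388.38246861456224
```

View pics/dial.png

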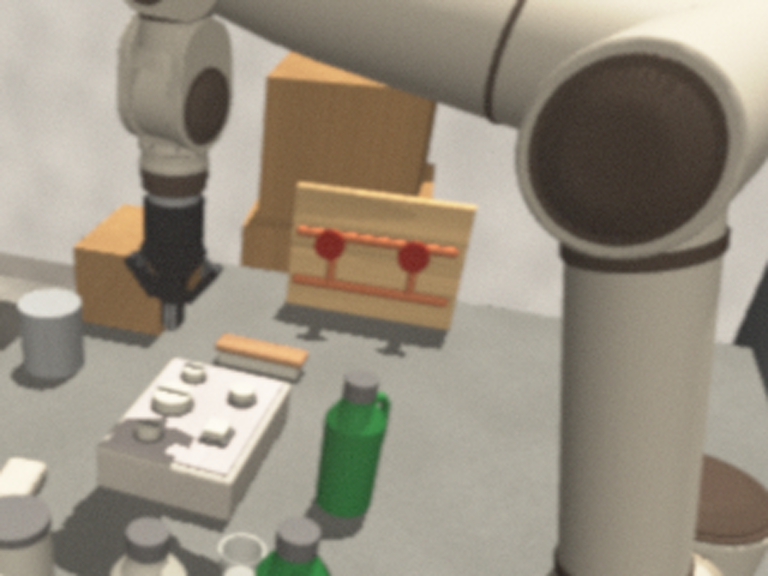

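The side view shows the fingertips at (172,327), straight above the big dial at (171,395). The button at (242,390) agrees with the projection to a few mm, and the forearm is well above the green jug. I'll go down to 35 mm and hold.

```bash
python3 -m inch '[[[0,0,0,16,0,0,0],[0,0,0,16,0,0,0],[0,0,0,16,0,0,0],[0,0,0,14,0,0,0],[0,0,0,0,0,0,0],[0,0,0,0,0,0,0],[0,0,0,0,0,0,0],[0,0,0,0,0,0,0]]]'
for i in 1 2; do python3 -m inch '[[[0,0,0,0,0,0,0],[0,0,0,0,0,0,0],[0,0,0,0,0,0,0],[0,0,0,0,0,0,0],[0,0,0,0,0,0,0],[0,0,0,0,0,0,0],[0,0,0,0,0,0,0],[0,0,0,0,0,0,0]]]'|head -2; done
python3 -m inch '[[[0,0,0,0,0,0,0],[0,0,0,-10,0,0,0],[0,0,0,-10,0,0,0],[0,-12,-21.5,0,0,0,0],[0,-12,-21.5,0,0,0,0],[0,-12,-21.5,0,0,0,0],[0,-12,-21.5,0,0,0,0],[0,0,0,0,0,0,0]]]'
python3 - <<'E'
from h import *
c=viewer.camera("side")
cv2.imwrite("pics/btn.png",cv2.resize(c["pixels"][100:220,200:340,::-1],None,fx=5,fy=5,interpolation=2))
for X in([.5005,-.255,.149],[.5005,-.255,.09]): u,v=proj(c,np.array(X)); print((u-200)*5,(v-100)*5)
E
```

```text
time: 12.22
ee_pos: [0.5866, -0.2074, 0.1485]
tcp_rot: [180.0, 0.0, 90.0]
wrist_force: [-0.3, 0.7, -0.1]
opening: -0.0001
grasp_force: 0.0
time: 13.22
ee_pos: [0.5864, -0.2073, 0.1479]
time: 14.22
ee_pos: [0.5864, -0.2073, 0.148]
time: 15.22
ee_pos: [0.4994, -0.2562, 0.1688]
tcp_rot: [180.0, 0.0, 89.9]
wrist_force: [0.4, 0.5, 0.4]
opening: -0.0003
grasp_force: 0.0
405.2054119202023 233.0567148277335
400.1513170314584 310.6020542345284
```

View pics/btn.png

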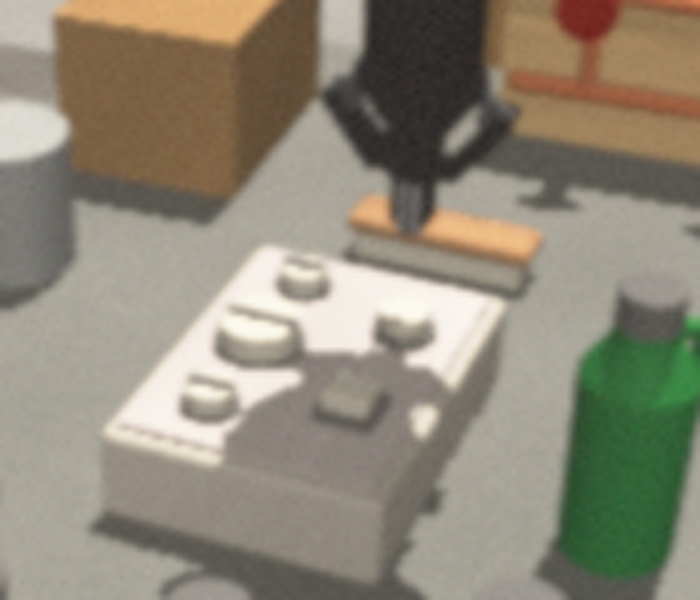

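The fingertips at (411,225) are right above the round button, whose top is at (405,312). The square button at (350,395) is well clear. I'll press slowly.

```bash
python3 -m inch '[[[0,0,0.5,14,0,0,0],[0,0.5,0.5,14,0,0,0],[0,0,0,14,0,0,0],[0,0,0,10,0,0,0],[0,0,0,3,0,0,0],[0,0,0,2,0,0,0],[0,0,0,0,0,0,0]]]'
python3 -m inch '[[[0,0,0,2,0,0,0],[0,0,0,2,0,0,0],[0,0,0,2,0,0,0],[0,0,0,2,0,0,0],[0,0,0,1.5,0,0,0],[0,0,0,0,0,0,0],[0,0,0,0,0,0,0]]]'
```

```text
time: 16.15
ee_pos: [0.5016, -0.2549, 0.1113]
tcp_rot: [180.0, 0.0, 90.0]
wrist_force: [0.0, -0.3, -0.3]
opening: -0.0002
grasp_force: 0.0
time: 17.02
ee_pos: [0.5014, -0.2548, 0.1014]
tcp_rot: [-180.0, -0.0, 90.0]
wrist_force: [1.0, -0.8, 1.1]
opening: 0.0002
grasp_force: 0.9
```

```bash
python3 -m inch '[[[0,0,0,0.5,0,0,0],[0,0,0,0.5,0,0,0],[0,0,0,0,0,0,0]]]'
python3 -m inch '[[[0,0,0,0.5,0,0,0],[0,0,0,0.5,0,0,0],[0,0,0,0,0,0,0]]]'
```

```text
time: 17.4
ee_pos: [0.5014, -0.2548, 0.1008]
tcp_rot: [180.0, 0.0, 90.0]
wrist_force: [1.2, -0.1, 5.1]
opening: 0.0
grasp_force: 2.4
time: 17.77
ee_pos: [0.5015, -0.2549, 0.1007]
tcp_rot: [179.9, 0.0, 90.0]
wrist_force: [-2.2, 1.7, 10.9]
opening: -0.0001
grasp_force: 5.8
```

The position has stopped at 0.1007 while the force climbs well past 4 N, so the button is at its end stop. One more nudge, then I'll retreat.

```bash
python3 -m inch '[[[0,0,0,1,0,0,0],[0,0,0,0,0,0,0],[0,0,0,0,0,0,0]]]'
python3 -m inch '[[[0,0,0,-4,0,0,0],[0,0,0,-12,0,0,0],[0,0,0,-25,0,0,0],[0,0,0,-40,0,0,0],[0,0,0,-40,0,0,0],[0,0,0,-40,0,0,0],[0,0,0,-20,0,0,0],[0,0,0,0,0,0,0]]]'
python3 -m inch '[[[0,40,-20,0,0,0,0],[0,40,-20,0,0,0,0],[0,40,-20,0,0,0,0],[0,40,-20,0,0,0,0],[0,40,-20,0,0,0,0],[0,20,-10,0,0,0,0],[0,0,0,0,0,0,0],[0,0,0,0,0,0,0]]]'
python3 - <<'E'
from h import *
c=viewer.camera("side"); d=viewer.camera("top")
cv2.imwrite("pics/end.png",np.hstack([cv2.resize(c["pixels"][120:270,180:310,::-1],(416,480),interpolation=2),cv2.resize(d["pixels"][150:270,260:355,::-1],(380,480),interpolation=2)]))
E
```

```text
time: 18.15
ee_pos: [0.5015, -0.2549, 0.1006]
tcp_rot: [179.9, 0.0, 90.0]
wrist_force: [-4.2, 2.0, 18.2]
opening: 0.0002
grasp_force: 9.0
time: 19.15
ee_pos: [0.5018, -0.255, 0.281]
tcp_rot: [179.9, 0.1, 90.0]
wrist_force: [-0.0, 1.2, 0.1]
opening: 0.0004
grasp_force: 0.0
time: 20.15
ee_pos: [0.3915, -0.0352, 0.2787]
tcp_rot: [-180.0, 0.0, 90.0]
wrist_force: [-0.1, 0.3, -0.3]
opening: -0.0001
grasp_force: 0.0
```

View pics/end.png

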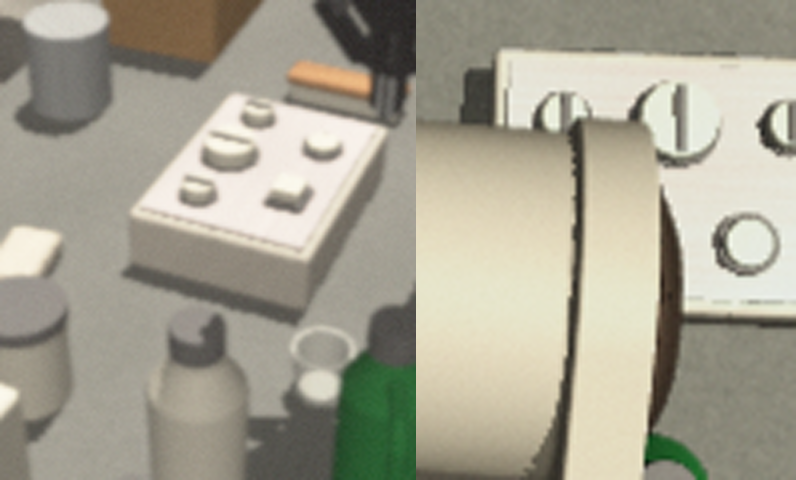

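The picture shows the round button at (322,146) sitting lower than before and the square one at (290,190) still out. The jug and cup stand undisturbed, and the arm is clear.

```bash
python3 -c "
from workcell import bot
print(bot.job_done())"
```

```text
the job is handed in; nothing more can be done
None
```

The job is handed in: I pointed at the jug cap and then the largest dial, about 35 mm above each for over 2 s, then pressed the round button to its end stop, where it stayed in, and moved the arm clear.

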